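# Packing the glass stall's crate

## Robot

A 7-joint arm with a two-finger parallel gripper is mounted at the origin on the work surface. World frame = base frame: x ahead of the robot, y to its left, z up, the work surface at z = 0. Lengths are in mm, angles in rad, forces in N, time in s.
With the tool pointing down it reaches from about 425 to 875 mm from the base axis. Payload 9.9 kg.
Tool frame: the origin (TCP) lies at the very end of the fingers, on their centre line; the grasp point (between the pads) lies 19 mm behind it (robot.grip_point_offset is the distance from the TCP to the grasp point, in mm); z points along the fingers, y is the line along which they close (so a half turn about z gives the same grasp; the last joint's range is limited). The gripper opens to 85 mm and grips with 20 to 120 N. Pads are 22 mm wide; open, the fingers measure 114 mm over their backs; the gripper's body (76 mm by 85 mm) begins 54 mm behind the grasp point. The pads swing forward as they close: fully open they stand 13 mm farther back than shut.
Start: joints at [-1.212, 0.576, 0.025, 1.437, -0.015, 1.129, -0.057], TCP at [289.211, 609.906, 231.289] pointing down, gripper open.
Joint ranges: [-2.76, 2.76], [-0.34, 2.15], [-1.52, 1.57], [0.19, 2.46], [-1.09, 4.23], [0.17, 1.99], [-2.82, 2.82]. Speed limits (rad/s): [2.22, 2.22, 3.01, 3.01, 3.14, 3.14, 3.14].

## Interface

Orientations are given as a unit quaternion [w, x, y, z].
In Python, from station import robot gives the robot as it stands.
- The arm moves only by the tool send_rows, never from a script. Its argument "plan" is a list of rows, each an object of numbers: "gripper": the closure, from -1 (fully open) to 1 (shut); "tx", "ty", "tz": the shift along the tool's x, y, z in mm; "rx", "ry", "rz": the turn, a rotation vector about the tool's x, y, z in rad. In form: [{"gripper": .., "tx": .., "ty": .., "tz": .., "rx": .., "ry": .., "rz": ..}, ...]. A call has 1 to 12 rows; each row is the pose to reach, as a shift and turn from the pose commanded when the call began, along the tool's axes at that moment; what a row does not reach only later rows make up. A row lasts 1/8 s, in which the tool goes at most 62.5 mm and 10.7 degrees, less where a joint would pass 70% of its speed; a pose out of reach is approached as far as the arm can. A call with a gripper value outside its range is refused whole. The fingers move at their own pace and stop on an object; "newtons" is the grip in N (left out, the last holds). Time passes only in rows, so rows that repeat a pose let the fingers close. It gives the time, the measured TCP pose, the force, the opening and the grip force at its end, in the units of the state.
- robot.read_state(): the state, without advancing time (a new reading comes with each control period).
- robot.snapshot(name): name is "scene" or "top" or "wrist"; returns the picture (480x640x3 uint8, red, green, blue); there is no depth.
- robot.calibration(name): a dict with "fx", "fy", "cx", "cy" (pixels), "D" ([k1, k2, p1, p2, k3] as OpenCV has them; the pictures are not rectified), "R" (3x3) and "t" (3): a world point X has camera coordinates R X + t; the wrist camera has in their place "mount" (4x4, takes a point from camera to tool coordinates, whose origin is the TCP and whose axes are the flange's). Camera axes: x right, y down, z forward; pixel columns grow to the right and rows downward; lengths in mm; the calibration is good to about 2 mm. A picture is of the moment at which its call begins: read the wrist's pose just before it. calibration takes no time and is no camera call.
- robot.hand_in(): hands the job in; it is judged then, once.
Trained networks look in the newest picture that a camera, given by its name, has taken for a name from the list of things; names that differ only in an ending like _2 or _b are one class to them, and where a whole thing is asked for, a point or a joint stands for the part that bears it (a point fixed in the world has none). Each returns a list of dicts, best first, with "p" (0 to 1); they miss things now and then, are a little off and sometimes report something else, mostly with a low value. They report only what shows in the picture. A call takes as long as a camera call.
- robot.outline_of(camera, query): "pixels" (480x640 bool, what is visible of it) and "pixel" ([column, row] in pixels, amid what is visible of it).
The state is a dict: "t": time; "qpos": joint angles; "joint_vel": joint speeds; "tau": joint torques, N m; "tcp_pos": TCP position; "eef_rot": TCP orientation; "ft_force": force on the tool from outside, world axes, zero at the start; "torque": the same for the moment, N m; "grip_width": finger opening in mm; "grasp_force": force on a finger pad.
Only numpy, scipy, OpenCV 4.12 (cv2) and the standard library are available. Lean on these libraries where they do the work, as an engineer would, in place of code of your own. Each camera call takes 0.05 s, during which the arm holds its last target. There are 200 camera calls.

## Task

We are closing the stall: pack the crate. Stand the two scent bottles left on the cloth upright in the two empty cells, one to a cell and set down gently, tip the glass cabochons off the bead shovel into the crate's long open bay without fingering them, and lay the empty shovel flat on the cloth again. Leave the bottles that are already packed in their cells and do not disturb the other wares.

Things in the scene. Friction and masses are not known exactly. Their poses are not given: they have to be found in the camera images.
- crate: plywood crate, fixed, 154 (its x) by 270 mm (its y), 62 mm high; floor, walls, dividers 6 mm thick, dividers 54 mm high. Its -y part has four square cells (2 by 2), 68 by 68 mm inside; its +y end is one long open bay, 142 (x) by 110 mm (y) inside. Origin at the centre of its underside, z up
- bay (a point): centre of the floor (6 mm above the table) of the crate's long bay; axes as the crate's. Inner edges at +-71 mm in x and +-55 mm in y from here; on the +y side stands the crate's outer end wall, 62 mm above the table
- cell0 (a point): centre of the floor of one of the crate's four cells, 6 mm above the table; axes as the crate's
- cell1 (a point): centre of the floor of one of the crate's four cells, 6 mm above the table; axes as the crate's
- cell2 (a point): centre of the floor of one of the crate's four cells, 6 mm above the table; axes as the crate's
- cell3 (a point): centre of the floor of one of the crate's four cells, 6 mm above the table; axes as the crate's
- bottle_a: one of the two bottles still standing on the cloth, to be packed: upright stoppered glass scent bottle, round: body 46 mm in diameter from its foot up to 100 mm, then a shoulder and a glass stopper 28 mm wide, 125 mm tall over all; about 0.22 kg. Origin at the centre of its foot, z up along the bottle
- bottle_b: one of the two bottles still standing on the cloth, to be packed: upright stoppered glass scent bottle, round: body 46 mm in diameter from its foot up to 100 mm, then a shoulder and a glass stopper 28 mm wide, 125 mm tall over all; about 0.22 kg. Origin at the centre of its foot, z up along the bottle
- packed_a: one of the two bottles already standing in a cell of the crate (which cells differs each time), to be left there: upright stoppered glass scent bottle, round: body 46 mm in diameter from its foot up to 100 mm, then a shoulder and a glass stopper 28 mm wide, 125 mm tall over all; about 0.22 kg. Origin at the centre of its foot, z up along the bottle
- packed_b: one of the two bottles already standing in a cell of the crate (which cells differs each time), to be left there: upright stoppered glass scent bottle, round: body 46 mm in diameter from its foot up to 100 mm, then a shoulder and a glass stopper 28 mm wide, 125 mm tall over all; about 0.22 kg. Origin at the centre of its foot, z up along the bottle
- shovel: bead shovel flat on the cloth: steel pan 120 (its x) by 100 mm, floor 3 mm, side walls 22 mm, rear 26 mm high, open at the -x nose; wooden handle 16 wide, 18 high, from x = 70 to 155 mm, 21 to 39 mm above the table. Origin under the pan's centre, x from nose to handle, z up; 0.18 kg, mass centre near the pan's centre. Cabochons slide on it when tipped over 14 to 20 degrees
- shovel_grip (a point): point to grip the handle: on its centre line, 112 mm behind the pan's centre, 30 mm above the underside; axes as the shovel's
- shovel_nose (a point): middle of the pan's open nose edge, on the upper face of its floor; axes as the shovel's
- cab0: chunky domed glass cabochon, 31 mm across and 14 mm high, about 16 g, lying in the shovel's pan. Origin at the centre of its flat side
- cab1: chunky domed glass cabochon, 31 mm across and 14 mm high, about 16 g, lying in the shovel's pan. Origin at the centre of its flat side
- cab2: chunky domed glass cabochon, 31 mm across and 14 mm high, about 16 g, lying in the shovel's pan. Origin at the centre of its flat side
- cab3: chunky domed glass cabochon, 31 mm across and 14 mm high, about 16 g, lying in the shovel's pan. Origin at the centre of its flat side
- swan: bystander, not to be disturbed: glass swan on a round black base 44 mm wide, 82 mm tall; stands among the bottles on the cloth. Origin at the centre of its foot
- tree: bystander, not to be disturbed: glass tree on a round black base 48 mm wide, 150 mm tall, beyond the crate. Origin at the centre of its foot
- vase: bystander, not to be disturbed: squat glass vase, 56 mm wide and 66 mm tall, near the robot. Origin at the centre of its foot
- globe: bystander, not to be disturbed: glass globe 68 mm wide on a wooden foot, 77 mm tall, at the far left. Origin at the centre of its foot
- paperweight: bystander, not to be disturbed: domed glass paperweight, 76 mm wide and 47 mm tall, at the far right. Origin at the centre of its foot

How it is judged (in metres and radians):
At the end, for the whole second after the job is handed in: All four bottles stand upright (0.1 rad) on the cell floors, one per cell, within 16 mm of the cell centres; all four cabochons lie in the long bay, under 40 mm above its floor; the shovel lies flat on the table (within 6 mm and 0.06 rad); all at rest ((horizontal distance between bottle_a and cell0 below 0.016 m or horizontal distance between bottle_a and cell1 below 0.016 m or horizontal distance between bottle_a and cell2 below 0.016 m or horizontal distance between bottle_a and cell3 below 0.016 m) and z of each of bottle_a, bottle_b, packed_a, packed_b in the frame of crate below 0.012 m and angle between each of bottle_a, bottle_b, packed_a, packed_b's own z axis and vertical below 0.1 rad and linear speed of each of bottle_a, bottle_b, packed_a, packed_b, cab0, cab1, cab2, cab3, shovel below 0.02 m/s and (horizontal distance between bottle_b and cell0 below 0.016 m or horizontal distance between bottle_b and cell1 below 0.016 m or horizontal distance between bottle_b and cell2 below 0.016 m or horizontal distance between bottle_b and cell3 below 0.016 m) and (horizontal distance between packed_a and cell0 below 0.016 m or horizontal distance between packed_a and cell1 below 0.016 m or horizontal distance between packed_a and cell2 below 0.016 m or horizontal distance between packed_a and cell3 below 0.016 m) and (horizontal distance between packed_b and cell0 below 0.016 m or horizontal distance between packed_b and cell1 below 0.016 m or horizontal distance between packed_b and cell2 below 0.016 m or horizontal distance between packed_b and cell3 below 0.016 m) and x of cab0 in the frame of bay between -0.071 and 0.071 m and y of cab0 in the frame of bay between -0.055 and 0.055 m and z of each of cab0, cab1, cab2, cab3 in the frame of bay below 0.04 m and x of cab1 in the frame of bay between -0.071 and 0.071 m and y of cab1 in the frame of bay between -0.055 and 0.055 m and x of cab2 in the frame of bay between -0.071 and 0.071 m and y of cab2 in the frame of bay between -0.055 and 0.055 m and x of cab3 in the frame of bay between -0.071 and 0.071 m and y of cab3 in the frame of bay between -0.055 and 0.055 m and height (world z) of shovel between -0.006 and 0.006 m and angle between shovel's own z axis and vertical below 0.06 rad); the robot touches nothing.
It fails at once if one of the bystanders (swan, tree, vase, globe, paperweight) is knocked over or shifted more than 30 mm (distance of any of swan, tree, vase, globe, paperweight from where it was at the start of the episode above 0.03 m or angle between any of swan, tree, vase, globe, paperweight's own z axis and vertical above 0.35 rad).
It fails at once if a bottle in the crate already is lifted out or tipped (z of any of packed_a, packed_b in the frame of crate above 0.03 m or angle between any of packed_a, packed_b's own z axis and vertical above 0.35 rad).
It fails at once if a bottle is dropped or slammed onto a cell's floor (faster than 0.35 m/s within 24 mm of it) ((z of bottle_a in the frame of crate below 0.03 m and (horizontal distance between bottle_a and cell0 below 0.02 m or horizontal distance between bottle_a and cell1 below 0.02 m or horizontal distance between bottle_a and cell2 below 0.02 m or horizontal distance between bottle_a and cell3 below 0.02 m) and linear speed of bottle_a above 0.35 m/s) or (z of bottle_b in the frame of crate below 0.03 m and (horizontal distance between bottle_b and cell0 below 0.02 m or horizontal distance between bottle_b and cell1 below 0.02 m or horizontal distance between bottle_b and cell2 below 0.02 m or horizontal distance between bottle_b and cell3 below 0.02 m) and linear speed of bottle_b above 0.35 m/s)).
It fails at once if the cabochons are touched with the fingers (contact force between the fingers and cab0 above 0.5 N or contact force between the fingers and cab1 above 0.5 N or contact force between the fingers and cab2 above 0.5 N or contact force between the fingers and cab3 above 0.5 N).
It also fails if it takes over 72 s, if anything falls off the work surface, if the arm or the gripper's body presses on something with over 40 N, if the wrist force passes 120 N, or if a joint passes its speed limit or range.

## Working session

There is one attempt and no reset: what is moved stays moved. The work goes in short steps, Python scripts to look and compute and a tool call to move; the robot and the scene stay as the last step left them, time stands still between calls to the robot, and variables do not carry over. Pictures are saved under pics/ and viewed, at most 10 in all, crops included, and the job is handed in when it is done.

Besides the shell and the picture viewer there is one more tool, called after "Request:" as a command line: name --argument value ..., lists and objects as JSON in quotes. send_rows: Moves the arm, as the interface text tells. Its arguments: {"type":"object","properties":{"plan":{"type":"array"},"newtons":{"type":"number"}},"required":["plan"]}

```bash
ls; mkdir -p pics; python3 - <<'E'
from station import robot
import cv2,numpy as np
for n in ("scene","top"):
    cv2.imwrite(f"pics/{n}0.png",robot.snapshot(n)[:,:,::-1])
    c=robot.calibration(n); print(n,{k:np.round(v,3).tolist() for k,v in c.items()})
print(robot.calibration("wrist")); s=robot.read_state(); print(s)
E
```

```text
pics
scene {'fx': 551.323, 'fy': 551.323, 'cx': 316.177, 'cy': 247.942, 'D': [-0.062, 0.0, 0.0, 0.0, 0.0], 'R': [[-0.821, 0.571, 0.014], [0.372, 0.553, -0.745], [-0.433, -0.607, -0.667]], 't': [498.264, -139.158, 1403.431]}
top {'fx': 469.727, 'fy': 469.727, 'cx': 321.486, 'cy': 246.469, 'D': [-0.002, 0.0, 0.0, 0.0, 0.0], 'R': [[-0.022, -1.0, -0.001], [-0.979, 0.022, -0.204], [0.204, -0.004, -0.979]], 't': [-18.527, 544.575, 943.872]}
{'fx': 392.2199669121234, 'fy': 392.2199669121234, 'cx': 317.18923412880673, 'cy': 234.32350853789663, 'D': array([-0.07724513,  0.        ,  0.        ,  0.        ,  0.        ]), 'mount': array([[ 1.66793916e-04, -9.52432564e-01, -3.04749377e-01,
         7.84494341e+01],
       [ 9.99999975e-01,  2.05009129e-04, -9.33995620e-05,
        -7.32871263e-02],
       [ 1.51433189e-04, -3.04749354e-01,  9.52432574e-01,
        -1.41626784e+02],
       [ 0.00000000e+00,  0.00000000e+00,  0.00000000e+00,
         1.00000000e+00]])}
{'t': 0.1, 'qpos': array([-1.21183183,  0.57645472,  0.02485323,  1.43780856, -0.0149736 ,
        1.12899664, -0.05650158]), 'joint_vel': array([-0.00034395, -0.00283892, -0.00018729, -0.00235573,  0.0012123 ,
        0.00017269,  0.0001023 ]), 'tau': array([ 6.87367268e-03, -7.67305756e+01,  2.25843027e+00, -2.86604583e+01,
        1.61000068e-02,  8.59316031e-03, -3.93407811e-05]), 'tcp_pos': array([289.03025009, 609.5500508 , 230.52997931]), 'eef_rot': array([-1.12230784e-04,  2.19559993e-01,  9.75598719e-01, -7.32804925e-04]), 'ft_force': array([-0.19986135, -0.297802  , -0.14722001]), 'torque': array([ 0.01188076, -0.03469173,  0.0009934 ]), 'grasp_force': 0.0, 'grip_width': 85.61627186830442}
```

View pics/scene0.png

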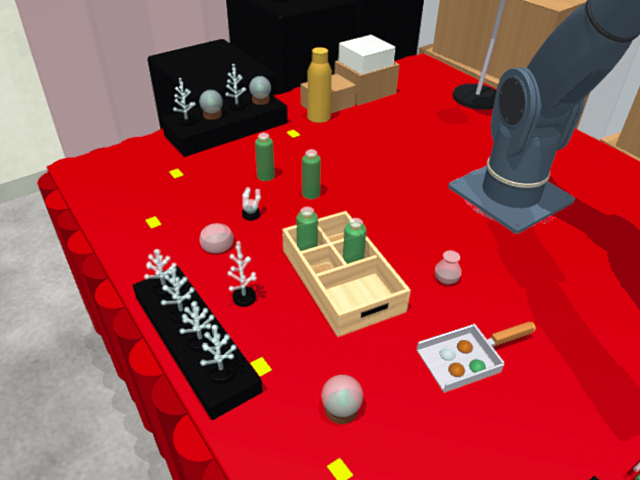

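View pics/top0.png

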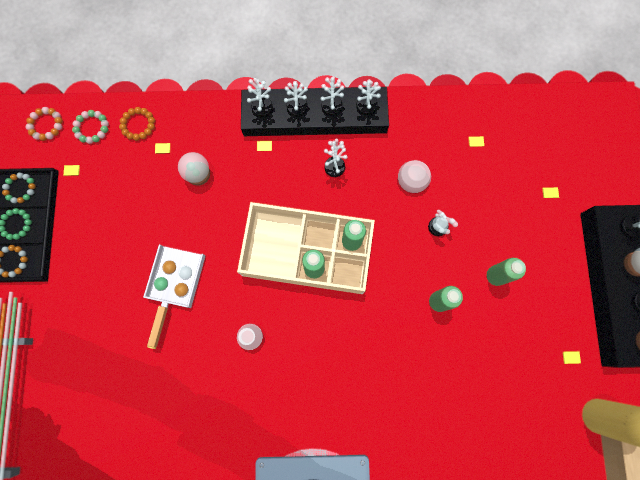

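The crate sits mid-table with its bay to the left (+y). The packed bottles are at about (354,235) and (313,263) in the top view. The empty cells are at about (319,233) and (349,270), and the loose bottles at (446,298) and (506,271). The shovel is at (174,275) with its handle toward the robot. Next I fit the poses from the outlines.

```bash
cat > fit.py <<'E'
from station import robot
import cv2,numpy as np
from scipy.optimize import minimize
CAL={n:robot.calibration(n) for n in("scene","top")}
def proj(n,P):
    c=CAL[n]; K=np.array([[c['fx'],0,c['cx']],[0,c['fy'],c['cy']],[0,0,1.]])
    return cv2.projectPoints(np.asarray(P,float).reshape(-1,1,3),cv2.Rodrigues(np.array(c['R']))[0],np.array(c['t'],float),K,np.array(c['D']))[0].reshape(-1,2)
def ray(n,uv,z):
    c=CAL[n]; K=np.array([[c['fx'],0,c['cx']],[0,c['fy'],c['cy']],[0,0,1.]])
    d=np.append(cv2.undistortPoints(np.array([[uv]],float),K,np.array(c['D'])).ravel(),1)
    R=np.array(c['R']);o=-R.T@c['t'];d=R.T@d; return o+d*(z-o[2])/d[2]
def box(x0,x1,y0,y1,z0,z1): return np.array([[x,y,z] for x in(x0,x1) for y in(y0,y1) for z in(z0,z1)],float)
def cyl(r,z0,z1): return np.array([[r*np.cos(a),r*np.sin(a),z] for a in np.linspace(0,6.28,40) for z in(z0,z1)])
BOT=[cyl(23,0,100),cyl(14,100,125)]
CRATE=[box(-77,77,-135,135,0,62)]
SHOV=[box(-60,60,-50,50,0,3),box(-60,60,-50,-47,0,22),box(-60,60,47,50,0,22),box(57,60,-50,50,0,26),box(70,155,-8,8,21,39),box(60,70,-8,8,3,26)]
def world(P,p): 
    c,s=np.cos(p[2]),np.sin(p[2]); return P@np.array([[c,s,0],[-s,c,0],[0,0,1]])+[p[0],p[1],0]
def sil(n,parts,p):
    m=np.zeros((960,1280),np.uint8)
    for P in parts: cv2.fillConvexPoly(m,cv2.convexHull((proj(n,world(P,p))*32+16).astype(np.int32)),1,cv2.LINE_8,4)
    return m.astype(bool)
def fit(parts,masks,ignore,p0,yaw=True,cams=("scene","top")):
    up=lambda m:np.repeat(np.repeat(m,2,0),2,1)
    M={n:up(masks[n]) for n in cams}; I={n:~up(ignore[n]) for n in cams}
    def cost(q):
        p=[q[0],q[1],q[2]/100 if yaw else 0]; c=0
        for n in cams:
            s=sil(n,parts,p)&I[n]; m=M[n]&I[n]; c+=1-(s&m).sum()/max((s|m).sum(),1)
        return c
    q0=np.array([p0[0],p0[1],p0[2]*100]); 
    best=None
    for st in(15,5):
        sx=np.vstack([q0]+[q0+st*e for e in np.eye(3)[:3 if yaw else 2]])
        if not yaw: sx=sx[:, :2]; f=lambda v:cost([v[0],v[1],0])
        else: f=cost
        r=minimize(f,sx[0],method='Nelder-Mead',options=dict(initial_simplex=sx,xatol=.05,fatol=1e-5)); q0=np.append(r.x,0)[:3]
    return np.round([q0[0],q0[1],q0[2]/100],3),round(r.fun/len(cams),3)
E
cat > m1.py <<'E'
from fit import *
import pickle
D={}
for n in("scene","top"):
    robot.snapshot(n)
    for q in("bottle_a","crate","shovel","cab0","swan","vase","tree","paperweight","globe"):
        D[n,q]=[d for d in robot.outline_of(n,q) if d['p']>.3]
        print(n,q,[(np.round(d['pixel']).tolist(),int(d['pixels'].sum()),round(d['p'],2)) for d in D[n,q]])
pickle.dump(D,open("D.pkl","wb"))
E
python3 m1.py
```

```text
scene bottle_a [([263.0, 156.0], 768, 0.95), ([311.0, 175.0], 896, 0.81), ([216.0, 236.0], 853, 0.52), ([468.0, 355.0], 3283, 0.51)]
scene crate [([344.0, 282.0], 7797, 0.81), ([470.0, 354.0], 3409, 0.63), ([216.0, 239.0], 823, 0.49)]
scene shovel [([468.0, 356.0], 3632, 0.95)]
scene cab0 [([447.0, 354.0], 179, 0.76), ([474.0, 366.0], 158, 0.59), ([465.0, 344.0], 177, 0.57), ([457.0, 368.0], 169, 0.53)]
scene swan [([447.0, 268.0], 638, 0.67), ([250.0, 205.0], 431, 0.62), ([306.0, 228.0], 893, 0.48)]
scene vase [([342.0, 279.0], 7807, 0.73), ([450.0, 268.0], 657, 0.66)]
scene tree [([242.0, 284.0], 922, 0.62)]
scene paperweight [([216.0, 238.0], 778, 0.7)]
scene globe [([343.0, 399.0], 1487, 0.62)]
top bottle_a [([445.0, 299.0], 682, 0.79), ([506.0, 273.0], 790, 0.55), ([159.0, 286.0], 149, 0.42)]
top crate [([294.0, 249.0], 7054, 0.94)]
top shovel [([168.0, 282.0], 2425, 0.97), ([292.0, 249.0], 7283, 0.63)]
top cab0 [([179.0, 288.0], 150, 0.67), ([169.0, 264.0], 148, 0.56), ([186.0, 271.0], 132, 0.49), ([161.0, 284.0], 153, 0.48)]
top swan [([444.0, 221.0], 409, 0.8)]
top vase [([252.0, 335.0], 551, 0.59)]
top tree [([336.0, 161.0], 644, 0.8)]
top paperweight [([416.0, 172.0], 879, 0.79), ([170.0, 284.0], 2457, 0.61)]
top globe [([290.0, 249.0], 6967, 0.64), ([196.0, 168.0], 777, 0.58)]
```

```bash
cat > m2.py <<'E'
from fit import *
import pickle
D=pickle.load(open("D.pkl","rb"))
Z=np.zeros((480,640),bool); ZZ={"scene":Z,"top":Z}
def pk(q,i,j): return {"scene":D["scene",q][i]['pixels'],"top":D["top",q][j]['pixels']}
# colour green mask for packed bottles
G={}
for n in ("scene","top"):
    im=cv2.imread(f"pics/{n}0.png"); b,g,r=[im[...,k].astype(int) for k in range(3)]
    m=((g>r+15)&(g>60)).astype(np.uint8); G[n]=cv2.dilate(m,np.ones((13,13)))>0
res={}
def go(name,parts,masks,ig,px,z,yaw,y0=0):
    p0=ray("top",px,z); a=fit(parts,masks,ig,[p0[0],p0[1],y0],yaw); out=[a]
    for c in("scene","top"): out.append(fit(parts,masks,ig,a[0],yaw,(c,)))
    print(name,*[(o[0].tolist(),o[1]) for o in out]); res[name]=a[0]
go("crate",CRATE,pk("crate",0,0),G,(308,248),62,True,0.1)
go("b1",BOT,pk("bottle_a",1,0),ZZ,(445,299),60,False)
go("b2",BOT,pk("bottle_a",0,1),ZZ,(506,273),60,False)
sp=ray("top",(174,275),5);h=ray("top",(154,340),30); y0=np.arctan2(*(h-sp)[1::-1])
go("shovel",SHOV,pk("shovel",0,0),ZZ,(174,275),5,True,y0)
go("swan",[cyl(22,0,82)],pk("swan",1,0),ZZ,(436,232),0,False)
go("vase",[cyl(28,0,66)],pk("vase",1,0),ZZ,(250,337),30,False)
go("tree",[cyl(24,0,150)],pk("tree",0,0),ZZ,(335,172),0,False)
go("pw",[cyl(38,0,47)],pk("paperweight",0,0),ZZ,(415,176),20,False)
go("globe",[cyl(34,0,77)],pk("globe",0,1),ZZ,(194,170),30,False)
pickle.dump(res,open("res.pkl","wb"))
c=res["crate"]
for x in(-37,37):
    for y in(-92,-18): print("cell",x,y,world(np.array([[x,y,6.]]),c).round(1))
print("bay",world(np.array([[0,74,6.]]),c).round(1)) 
print("stoppers packed",ray("top",(354,229),125),ray("top",(314,257),125))
V=[]
for n in("top","scene"):
    im=cv2.imread(f"pics/{n}0.png")
    for k,P in(("crate",CRATE),("b1",BOT),("b2",BOT),("shovel",SHOV)):
        for part in P: cv2.polylines(im,[cv2.convexHull(proj(n,world(part,res[k])).round().astype(np.int32))],True,(255,255,0))
    V.append(im)
t=V[0][190:360,130:540]; s=V[1][110:400,230:560]
cv2.imwrite("pics/ov.png",np.vstack([cv2.resize(t,(724,300)),cv2.copyMakeBorder(s,0,0,0,394,cv2.BORDER_CONSTANT)]))
E
python3 m2.py
```

```text
crate ([545.66, 2.29, -0.174], np.float64(0.128)) ([543.599, 0.918, -0.166], np.float64(0.047)) ([546.477, 2.376, -0.172], np.float64(0.196))
b1 ([426.892, -284.706, 0.0], np.float64(0.075)) ([424.582, -285.81, 0.0], np.float64(0.088)) ([426.892, -284.706, 0.0], np.float64(0.039))
b2 ([481.156, -415.099, 0.0], np.float64(0.077)) ([479.379, -417.826, 0.0], np.float64(0.083)) ([481.774, -416.143, 0.0], np.float64(0.055))
shovel ([493.468, 293.949, 2.9], np.float64(0.216)) ([493.196, 293.769, 2.896], np.float64(0.175)) ([494.583, 294.517, 2.905], np.float64(0.246))
swan ([591.936, -291.74, 0.0], np.float64(0.375)) ([593.479, -288.766, 0.0], np.float64(0.405)) ([591.936, -291.74, 0.0], np.float64(0.342))
vase ([358.914, 124.294, 0.0], np.float64(0.306)) ([349.262, 119.259, 0.0], np.float64(0.364)) ([359.583, 120.247, 0.0], np.float64(0.233))
tree ([741.671, -64.7, 0.0], np.float64(0.429)) ([741.717, -64.606, 0.0], np.float64(0.495)) ([723.282, -62.617, 0.0], np.float64(0.342))
pw ([710.78, -244.552, 0.0], np.float64(0.282)) ([706.928, -253.069, 0.0], np.float64(0.328)) ([709.847, -243.622, 0.0], np.float64(0.226))
globe ([729.244, 247.482, 0.0], np.float64(0.337)) ([728.506, 248.516, 0.0], np.float64(0.335)) ([729.27, 247.562, 0.0], np.float64(0.339))
cell -37 -92 [[493.3 -81.9   6. ]]
cell -37 -18 [[506.1  -9.    6. ]]
cell 37 -92 [[566.2 -94.7   6. ]]
cell 37 -18 [[579.  -21.8   6. ]]
bay [[558.5  75.2   6. ]]
stoppers packed [563.82017614 -95.94232341 125.        ] [508.82794684 -15.11589233 125.        ]
```

View pics/ov.png

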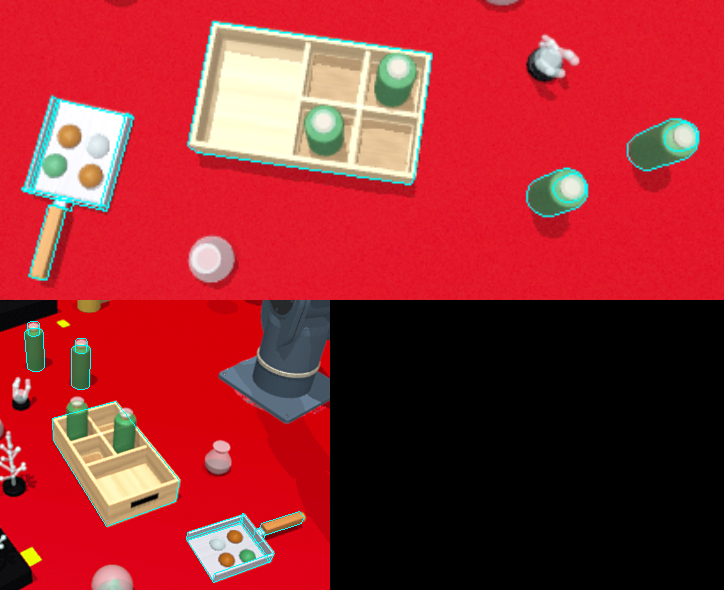

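The overlays match the crate, shovel and bottles to within 2–3 mm. The packed stoppers land about 6 mm from the centres of cells (37,-92) and (-37,-18), so cells (-37,-92) and (37,-18) are free. Next is a helper that turns a target pose into move numbers.

```bash
cat > mv.py <<'E'
from station import robot
import numpy as np, pickle
from scipy.spatial.transform import Rotation as Ro
res=pickle.load(open("res.pkl","rb")) 
CR=np.array([545,1.8,-0.171]); SH=np.array([493.5,294,2.9])
def crate(x,y): c,s=np.cos(CR[2]),np.sin(CR[2]); return np.array([CR[0]+c*x-s*y,CR[1]+s*x+c*y])
def down(a): 
    y=np.array([np.cos(a),np.sin(a),0]);z=np.array([0,0,-1.]); return np.column_stack([np.cross(y,z),y,z])
def shovel_tool(ref,refw,yaw,pitch): 
    """tool pose with shovel-frame point ref at world refw; yaw = direction nose->handle, pitch>0 nose down"""
    R=Ro.from_euler('ZY',[yaw,pitch]).as_matrix()
    g=np.array(refw)+R@(np.array([112,0,30.])-ref); Rt=R@np.diag([1,-1,-1]); return g+19*Rt[:,2],Rt
def off(targets):
    s=robot.read_state(); p=s['tcp_pos']; R=Ro.from_quat(np.roll(s['eef_rot'],-1)).as_matrix()
    print("now",p.round(1),"yang",round(float(np.arctan2(R[1,1],R[0,1])),3),"tilt",round(float(np.degrees(np.arccos(-R[2,2]))),2),"w",round(s['grip_width'],1),"f",round(s['grasp_force'],1),"t",round(s['t'],2),"q",s['qpos'].round(2),"F",s['ft_force'].round(1))
    for P,Rt in targets:
        print((R.T@(np.array(P)-p)).round(1),Ro.from_matrix(R.T@Rt).as_rotvec().round(3))
E
python3 - <<'E'
from mv import *
from fit import proj
z=[0,0,0]
t=[shovel_tool(z,[SH[0],SH[1],h],SH[2],0) for h in(90,1.5)]
print(t[0][0],proj("top",[[SH[0]+155*np.cos(SH[2]),SH[1]+155*np.sin(SH[2]),30]]))
off(t)
E
```

```text
[384.7526855  320.79592487 101.        ] [[150.92597269 346.74022272]]
now [289.2 609.9 231.3] yang 1.128 tilt 0.0 w 85.2 f 0.0 t 1.1 q [-1.21  0.58  0.02  1.44 -0.02  1.13 -0.06] F [-0.6  0.5 -0. ]
[-210.2 -220.3  130.3] [-0.    -0.    -0.201]
[-210.2 -220.3  218.8] [-0.    -0.    -0.201]
```

Request:
send_rows --plan '[{"gripper": -1,"tx": -210,"ty": -220,"tz": 130,"rz": -0.2},{"gripper": -1,"tx": -210,"ty": -220,"tz": 130,"rz": -0.2},{"gripper": -1,"tx": -210,"ty": -220,"tz": 130,"rz": -0.2},{"gripper": -1,"tx": -210,"ty": -220,"tz": 130,"rz": -0.2},{"gripper": -1,"tx": -210,"ty": -220,"tz": 130,"rz": -0.2},{"gripper": -1,"tx": -210,"ty": -220,"tz": 130,"rz": -0.2},{"gripper": -1,"tx": -210,"ty": -220,"tz": 130,"rz": -0.2},{"gripper": -1,"tx": -210,"ty": -220,"tz": 130,"rz": -0.2}]' --newtons 110

```text
schema error: expected keys gripper, tx, ty, tz, rx, ry, rz
```

```bash
python3 - <<'E'
from mv import *
import cv2
z=[0,0,0]
off([shovel_tool(z,[SH[0],SH[1],h],SH[2],0) for h in(90,1.5)])
cv2.imwrite("pics/w1.png",robot.snapshot("wrist")[:,:,::-1])
E
```

```text
now [289.2 609.9 231.3] yang 1.128 tilt 0.0 w 85.2 f 0.0 t 1.1 q [-1.21  0.58  0.02  1.44 -0.02  1.13 -0.06] F [-0.6  0.5 -0. ]
[-210.2 -220.3  130.3] [-0.    -0.    -0.201]
[-210.2 -220.3  218.8] [-0.    -0.    -0.201]
```

View pics/w1.png

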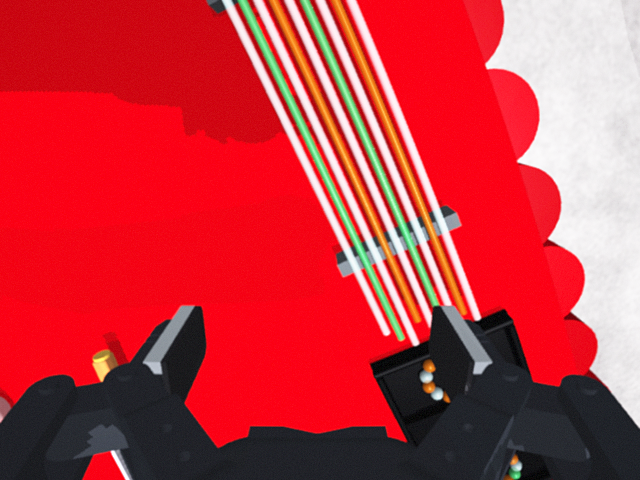

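The move was refused because every key is required, so the arm stayed put. The wrist picture shows only the cloth edge, with the handle tip near (105,365). I'll resend with all keys.

Request:
send_rows --plan '[{"gripper": -1,"tx": -210,"ty": -220,"tz": 130,"rx": 0,"ry": 0,"rz": -0.2},{"gripper": -1,"tx": -210,"ty": -220,"tz": 130,"rx": 0,"ry": 0,"rz": -0.2},{"gripper": -1,"tx": -210,"ty": -220,"tz": 130,"rx": 0,"ry": 0,"rz": -0.2},{"gripper": -1,"tx": -210,"ty": -220,"tz": 130,"rx": 0,"ry": 0,"rz": -0.2},{"gripper": -1,"tx": -210,"ty": -220,"tz": 130,"rx": 0,"ry": 0,"rz": -0.2},{"gripper": -1,"tx": -210,"ty": -220,"tz": 130,"rx": 0,"ry": 0,"rz": -0.2},{"gripper": -1,"tx": -210,"ty": -220,"tz": 130,"rx": 0,"ry": 0,"rz": -0.2},{"gripper": -1,"tx": -210,"ty": -220,"tz": 130,"rx": 0,"ry": 0,"rz": -0.2}]' --newtons 110

```text
t: 2.15
tcp_pos: [384.6, 323.4, 101.9]
eef_rot: [0.0, 0.12, 0.993, 0.001]
ft_force: [-0.2, 1.1, 0.7]
grip_width: 85.1
grasp_force: 0.0
```

```bash
python3 - <<'E'
from mv import *
z=[0,0,0]
off([shovel_tool(z,[SH[0],SH[1],h],SH[2],0) for h in(90,1.5)])
E
```

```text
now [384.6 323.4 101.9] yang 1.33 tilt 0.12 w 85.1 f 0.0 t 2.15 q [-0.77  0.49 -0.04  2.04  0.03  0.61  0.51] F [-0.2  1.1  0.7]
[-0.8 -2.5  0.9] [0.002 0.    0.001]
[-0.8 -2.7 89.4] [0.002 0.    0.001]
```

Request:
send_rows --plan '[{"gripper": -1,"tx": 0,"ty": 0,"tz": 50,"rx": 0,"ry": 0,"rz": 0},{"gripper": -1,"tx": 0,"ty": 0,"tz": 88,"rx": 0,"ry": 0,"rz": 0},{"gripper": -1,"tx": 0,"ty": 0,"tz": 88,"rx": 0,"ry": 0,"rz": 0},{"gripper": -1,"tx": 0,"ty": 0,"tz": 88,"rx": 0,"ry": 0,"rz": 0},{"gripper": 1,"tx": 0,"ty": 0,"tz": 88,"rx": 0,"ry": 0,"rz": 0},{"gripper": 1,"tx": 0,"ty": 0,"tz": 88,"rx": 0,"ry": 0,"rz": 0},{"gripper": 1,"tx": 0,"ty": 0,"tz": 88,"rx": 0,"ry": 0,"rz": 0},{"gripper": 1,"tx": 0,"ty": 0,"tz": 88,"rx": 0,"ry": 0,"rz": 0},{"gripper": 1,"tx": 0,"ty": 0,"tz": 88,"rx": 0,"ry": 0,"rz": 0},{"gripper": 1,"tx": 0,"ty": 0,"tz": 88,"rx": 0,"ry": 0,"rz": 0}]' --newtons 110

```text
t: 3.4
tcp_pos: [384.8, 321.2, 13.7]
eef_rot: [0.0, 0.121, 0.993, 0.0]
ft_force: [-1.8, -1.6, 6.7]
grip_width: 14.0
grasp_force: 107.3
```

```bash
python3 - <<'E'
from mv import *
off([])
E
```

```text
now [384.8 321.2  13.7] yang 1.328 tilt 0.02 w 14.0 f 107.3 t 3.4 q [-0.77  0.64 -0.03  2.11  0.04  0.39  0.5 ] F [-1.8 -1.6  6.7]
```

Gripped. Now I lift gently and level.

Request:
send_rows --plan '[{"gripper": 1,"tx": 0,"ty": 0,"tz": -4,"rx": 0,"ry": 0,"rz": 0},{"gripper": 1,"tx": 0,"ty": 0,"tz": -12,"rx": 0,"ry": 0,"rz": 0},{"gripper": 1,"tx": 0,"ty": 0,"tz": -25,"rx": 0,"ry": 0,"rz": 0},{"gripper": 1,"tx": 0,"ty": 0,"tz": -42,"rx": 0,"ry": 0,"rz": 0},{"gripper": 1,"tx": 0,"ty": 0,"tz": -62,"rx": 0,"ry": 0,"rz": 0},{"gripper": 1,"tx": 0,"ty": 0,"tz": -82,"rx": 0,"ry": 0,"rz": 0},{"gripper": 1,"tx": 0,"ty": 0,"tz": -102,"rx": 0,"ry": 0,"rz": 0},{"gripper": 1,"tx": 0,"ty": 0,"tz": -120,"rx": 0,"ry": 0,"rz": 0},{"gripper": 1,"tx": 0,"ty": 0,"tz": -133,"rx": 0,"ry": 0,"rz": 0},{"gripper": 1,"tx": 0,"ty": 0,"tz": -141,"rx": 0,"ry": 0,"rz": 0},{"gripper": 1,"tx": 0,"ty": 0,"tz": -145,"rx": 0,"ry": 0,"rz": 0}]'

```text
t: 4.78
tcp_pos: [384.6, 321.1, 158.6]
eef_rot: [-0.0, 0.121, 0.993, 0.0]
ft_force: [0.5, 0.9, -2.4]
grip_width: 13.7
grasp_force: 107.4
```

```bash
python3 - <<'E'
from mv import *
import cv2
a=robot.snapshot("scene")[:,:,::-1]; b=robot.snapshot("top")[:,:,::-1]
cv2.imwrite("pics/l1.png",np.hstack([cv2.resize(a[180:420,340:600],(433,400)),cv2.resize(b[170:400,90:300],(365,400))]))
from fit import proj
yaw=-1.745+np.pi
nx=crate(0,74+35)
T=[]
for h,p in((140,0),(75,0),(64,0),(64,.15),(62,.3),(62,.45),(62,.6),(62,.72)):
    T.append(shovel_tool([-60,0,3],[*nx,h],CR[2]+np.pi/2,p))
for t in T: print(t[0].round())
off(T)
E
```

```text
[593. 279. 148.]
[593. 279.  83.]
[593. 279.  72.]
[593. 278.  46.]
[592. 273.  19.]
[590. 265.  -6.]
[588. 254. -29.]
[586. 242. -45.]
now [384.7 321.1 158.4] yang 1.328 tilt 0.0 w 14.0 f 107.4 t 4.88 q [-0.76  0.41 -0.04  1.98  0.02  0.75  0.52] F [ 0.1  0.  -2. ]
[-212.2    8.9   10.3] [-0.     0.     1.499]
[-212.2    8.9   75.3] [-0.     0.     1.499]
[-212.2    8.9   86.3] [-0.     0.     1.499]
[-212.3    8.1  112.1] [ 0.112 -0.121  1.496]
[-212.6    3.6  139.5] [ 0.225 -0.241  1.487]
[-213.2   -4.7  164. ] [ 0.337 -0.362  1.472]
[-214.1  -16.6  186.9] [ 0.449 -0.482  1.45 ]
[-214.9  -28.4  203.8] [ 0.538 -0.578  1.429]
```

View pics/l1.png

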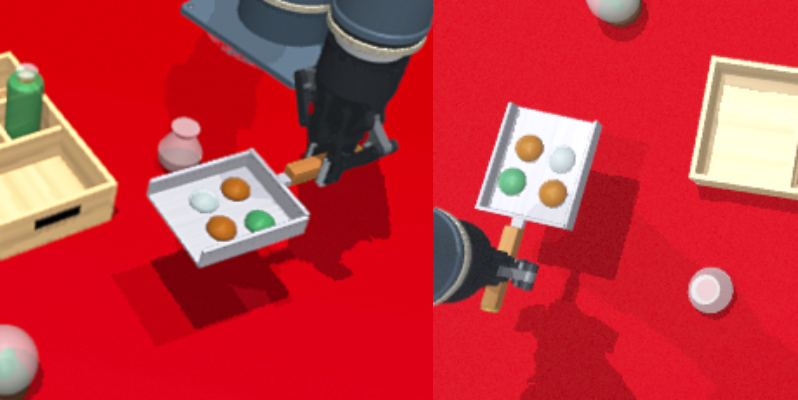

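The shovel hangs level with all four cabochons in the pan. In the printout I had the nose-down pitch sign reversed, and will fix that before tilting. Now I swing toward the bay in two smooth halves.

Request:
send_rows --plan '[{"gripper": 1,"tx": -1,"ty": 0,"tz": 0,"rx": 0,"ry": 0,"rz": 0.006},{"gripper": 1,"tx": -5,"ty": 0,"tz": 0,"rx": 0,"ry": 0,"rz": 0.035},{"gripper": 1,"tx": -14,"ty": 0,"tz": 0,"rx": 0,"ry": 0,"rz": 0.1},{"gripper": 1,"tx": -28,"ty": 1,"tz": 0,"rx": 0,"ry": 0,"rz": 0.2},{"gripper": 1,"tx": -44,"ty": 2,"tz": 0,"rx": 0,"ry": 0,"rz": 0.31},{"gripper": 1,"tx": -62,"ty": 2,"tz": 0,"rx": 0,"ry": 0,"rz": 0.44},{"gripper": 1,"tx": -80,"ty": 3,"tz": 0,"rx": 0,"ry": 0,"rz": 0.57},{"gripper": 1,"tx": -94,"ty": 4,"tz": 0,"rx": 0,"ry": 0,"rz": 0.67},{"gripper": 1,"tx": -106,"ty": 4,"tz": 0,"rx": 0,"ry": 0,"rz": 0.75},{"gripper": 1,"tx": -113,"ty": 5,"tz": 0,"rx": 0,"ry": 0,"rz": 0.8},{"gripper": 1,"tx": -116,"ty": 5,"tz": 0,"rx": 0,"ry": 0,"rz": 0.82}]'

```text
t: 6.25
tcp_pos: [498.7, 298.1, 158.0]
eef_rot: [-0.0, 0.507, 0.862, -0.0]
ft_force: [0.5, -0.0, -3.1]
grip_width: 13.9
grasp_force: 107.5
```

```bash
cat > d.py <<'E'
from mv import *
nx=crate(0,74+35)
T=[shovel_tool([-60,0,3],[*nx,h],CR[2]+np.pi/2,-p) for h,p in((140,0),(75,0),(75,.1),(70,.2),(66,.3),(64,.4),(62,.5),(62,.6),(62,.7))]
for t in T: print(t[0].round())
off(T)
E
python3 d.py
```

```text
[593. 279. 148.]
[593. 279.  83.]
[593. 277. 100.]
[592. 274. 112.]
[591. 269. 124.]
[590. 262. 138.]
[589. 254. 151.]
[587. 245. 166.]
[585. 234. 179.]
now [498.7 298.1 158. ] yang 0.507 tilt 0.02 w 13.9 f 107.5 t 6.25 q [-0.75  0.52  0.2   1.79 -0.13  0.84  0.02] F [ 0.5 -0.  -3.1]
[-62.6  72.9  10. ] [-0.     0.     0.678]
[-62.6  72.9  75. ] [-0.     0.     0.678]
[-63.9  71.8  57.9] [-0.034  0.096  0.677]
[-66.5  69.7  46. ] [-0.068  0.193  0.676]
[-70.5  66.6  33.5] [-0.102  0.289  0.673]
[-75.6  62.4  19.7] [-0.136  0.385  0.669]
[-82.   57.2   6.5] [-0.17   0.481  0.663]
[-89.6  51.2  -7.7] [-0.204  0.577  0.657]
[-98.2  44.3 -20.9] [-0.237  0.673  0.649]
```

Request:
send_rows --plan '[{"gripper": 1,"tx": -2,"ty": 2,"tz": 0,"rx": 0,"ry": 0,"rz": 0.02},{"gripper": 1,"tx": -6,"ty": 7,"tz": 1,"rx": 0,"ry": 0,"rz": 0.07},{"gripper": 1,"tx": -13,"ty": 15,"tz": 2,"rx": 0,"ry": 0,"rz": 0.14},{"gripper": 1,"tx": -22,"ty": 26,"tz": 4,"rx": 0,"ry": 0,"rz": 0.24},{"gripper": 1,"tx": -31,"ty": 36,"tz": 8,"rx": 0,"ry": 0,"rz": 0.34},{"gripper": 1,"tx": -41,"ty": 47,"tz": 12,"rx": 0,"ry": 0,"rz": 0.44},{"gripper": 1,"tx": -50,"ty": 58,"tz": 18,"rx": 0,"ry": 0,"rz": 0.54},{"gripper": 1,"tx": -57,"ty": 66,"tz": 26,"rx": 0,"ry": 0,"rz": 0.61},{"gripper": 1,"tx": -61,"ty": 71,"tz": 34,"rx": 0,"ry": 0,"rz": 0.66},{"gripper": 1,"tx": -63,"ty": 73,"tz": 42,"rx": 0,"ry": 0,"rz": 0.68},{"gripper": 1,"tx": -63,"ty": 73,"tz": 48,"rx": 0,"ry": 0,"rz": 0.68},{"gripper": 1,"tx": -63,"ty": 73,"tz": 50,"rx": 0,"ry": 0,"rz": 0.68}]'

```text
t: 7.75
tcp_pos: [592.4, 278.7, 107.8]
eef_rot: [-0.0, 0.765, 0.644, -0.0]
ft_force: [0.1, 0.1, -2.8]
grip_width: 14.0
grasp_force: 107.5
```

```bash
python3 d.py; python3 - <<'E'
from fit import *
a=robot.snapshot("scene")[:,:,::-1]; b=robot.snapshot("top")[:,:,::-1]
cv2.imwrite("pics/l2.png",np.hstack([cv2.resize(a[180:420,260:500],(400,400)),cv2.resize(b[130:340,130:340],(400,400))]))
E
```

```text
[593. 279. 148.]
[593. 279.  83.]
[593. 277. 100.]
[592. 274. 112.]
[591. 269. 124.]
[590. 262. 138.]
[589. 254. 151.]
[587. 245. 166.]
[585. 234. 179.]
now [592.4 278.7 107.8] yang -0.171 tilt 0.05 w 14.0 f 107.5 t 7.75 q [-0.72  0.7   0.36  1.65 -0.31  0.86 -0.41] F [ 0.1  0.1 -2.8]
[  0.1   0.4 -40.2] [-0.001  0.    -0.   ]
[ 0.1  0.5 24.8] [-0.001  0.    -0.   ]
[-1.6  0.4  7.7] [-0.001  0.1   -0.   ]
[-5.   0.4 -4.2] [-0.001  0.2   -0.   ]
[-10.    0.4 -16.6] [-0.001  0.3   -0.   ]
[-16.6   0.4 -30.5] [-0.001  0.4   -0.   ]
[-24.8   0.4 -43.7] [-0.001  0.5   -0.   ]
[-34.5   0.4 -57.9] [-0.001  0.6   -0.   ]
[-45.6   0.4 -71.1] [-0.001  0.7   -0.   ]
```

View pics/l2.png

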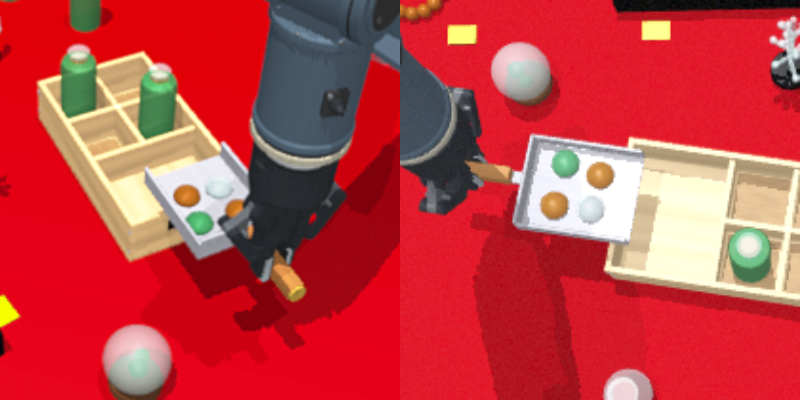

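The nose is just over the +y wall, centred on the bay, and all four cabochons are in the pan. Tipping slowly with the nose held in place.

Request:
send_rows --plan '[{"gripper": 1,"tx": -1,"ty": 0,"tz": 10,"rx": 0,"ry": 0.05,"rz": 0},{"gripper": 1,"tx": -2,"ty": 0,"tz": 8,"rx": 0,"ry": 0.1,"rz": 0},{"gripper": 1,"tx": -3,"ty": 0,"tz": 2,"rx": 0,"ry": 0.15,"rz": 0},{"gripper": 1,"tx": -5,"ty": 0,"tz": -4,"rx": 0,"ry": 0.2,"rz": 0},{"gripper": 1,"tx": -6,"ty": 0,"tz": -8,"rx": 0,"ry": 0.23,"rz": 0},{"gripper": 1,"tx": -8,"ty": 0,"tz": -12,"rx": 0,"ry": 0.26,"rz": 0},{"gripper": 1,"tx": -9,"ty": 0,"tz": -15,"rx": 0,"ry": 0.29,"rz": 0},{"gripper": 1,"tx": -11,"ty": 0,"tz": -19,"rx": 0,"ry": 0.32,"rz": 0},{"gripper": 1,"tx": -13,"ty": 0,"tz": -24,"rx": 0,"ry": 0.35,"rz": 0},{"gripper": 1,"tx": -15,"ty": 0,"tz": -28,"rx": 0,"ry": 0.38,"rz": 0},{"gripper": 1,"tx": -17,"ty": 0,"tz": -31,"rx": 0,"ry": 0.4,"rz": 0},{"gripper": 1,"tx": -17,"ty": 0,"tz": -31,"rx": 0,"ry": 0.4,"rz": 0}]'

```text
t: 9.35
tcp_pos: [590.2, 261.1, 139.3]
eef_rot: [-0.128, 0.75, 0.63, 0.152]
ft_force: [0.4, -0.7, -2.3]
grip_width: 13.9
grasp_force: 107.6
```

```bash
cat > cab.py <<'E'
from mv import *
from fit import ray
for n in("top","scene"):
    robot.snapshot(n)
    print(n,[(np.round(d['pixel']).tolist(),round(d['p'],2),ray(n,d['pixel'],13).round().tolist()) for d in robot.outline_of(n,"cab0") if d['p']>.25])
E
python3 cab.py; python3 d.py|tail -4
```

```text
top [([258.0, 227.0], 0.49, [601.0, 111.0, 13.0])]
scene [([371.0, 289.0], 0.48, [520.0, 70.0, 13.0]), ([361.0, 299.0], 0.44, [555.0, 82.0, 13.0])]
[-0.4  0.1  0.8] [ 0.  0. -0.]
[ -2.9   0.1 -14.5] [ 0.   0.1 -0. ]
[ -6.2   0.1 -31.4] [ 0.   0.2 -0. ]
[-11.3   0.1 -47.9] [ 0.   0.3 -0. ]
```

Request:
send_rows --plan '[{"gripper": 1,"tx": -1,"ty": 0,"tz": -7,"rx": 0,"ry": 0.05,"rz": 0},{"gripper": 1,"tx": -3,"ty": 0,"tz": -15,"rx": 0,"ry": 0.1,"rz": 0},{"gripper": 1,"tx": -4,"ty": 0,"tz": -23,"rx": 0,"ry": 0.15,"rz": 0},{"gripper": 1,"tx": -6,"ty": 0,"tz": -31,"rx": 0,"ry": 0.2,"rz": 0},{"gripper": 1,"tx": -8,"ty": 0,"tz": -39,"rx": 0,"ry": 0.25,"rz": 0},{"gripper": 1,"tx": -11,"ty": 0,"tz": -48,"rx": 0,"ry": 0.3,"rz": 0},{"gripper": 1,"tx": -11,"ty": 0,"tz": -48,"rx": 0,"ry": 0.3,"rz": 0},{"gripper": 1,"tx": -11,"ty": 0,"tz": -48,"rx": 0,"ry": 0.3,"rz": 0},{"gripper": 1,"tx": -11,"ty": 0,"tz": -48,"rx": 0,"ry": 0.3,"rz": 0}]'

```text
t: 10.68
tcp_pos: [584.9, 234.6, 179.3]
eef_rot: [-0.221, 0.718, 0.605, 0.262]
ft_force: [-0.3, 0.7, -2.1]
grip_width: 14.3
grasp_force: 107.7
```

```bash
python3 cab.py; python3 - <<'E'
from mv import *
off([]); import cv2
a=robot.snapshot("scene")[:,:,::-1]; b=robot.snapshot("top")[:,:,::-1]
cv2.imwrite("pics/l3.png",np.hstack([cv2.resize(a[180:420,260:500],(400,400)),cv2.resize(b[130:340,130:340],(400,400))]))
E
```

```text
top []
scene [([360.0, 281.0], 0.65, [524.0, 40.0, 13.0]), ([339.0, 294.0], 0.56, [583.0, 46.0, 13.0]), ([339.0, 282.0], 0.54, [562.0, 17.0, 13.0])]
now [584.9 234.  179.3] yang -0.171 tilt 40.1 w 14.2 f 107.7 t 10.88 q [ 0.08  0.56 -0.25  1.94 -0.95  0.67  0.47] F [ 0.6 -0.4 -2.3]
```

View pics/l3.png

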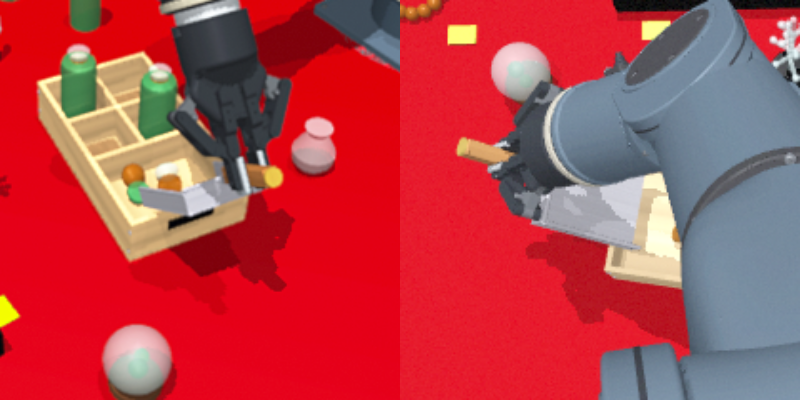

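All four cabochons lie in the bay past the pan nose. Next I level the shovel, raise it and return it.

```bash
python3 - <<'E'
from mv import *
nx=crate(0,74+45)
off([shovel_tool([-60,0,3],[*nx,h],CR[2]+np.pi/2,-p) for h,p in((90,.6),(120,.4),(145,0.2),(155,0))])
E
```

```text
now [585.  233.7 179.2] yang -0.172 tilt 40.1 w 13.9 f 107.7 t 10.97 q [ 0.08  0.56 -0.25  1.94 -0.95  0.67  0.47] F [ 0.4  0.6 -2.3]
[25.5  0.   2.5] [ 0.  -0.1 -0. ]
[39.5  0.  13.6] [ 0.  -0.3 -0. ]
[43.8 -0.  26.7] [ 0.  -0.5 -0. ]
[32.1 -0.  48.3] [ 0.    -0.7   -0.001]
```

Request:
send_rows --plan '[{"gripper": 1,"tx": 12,"ty": 0,"tz": 1,"rx": 0,"ry": -0.05,"rz": 0},{"gripper": 1,"tx": 25,"ty": 0,"tz": 2,"rx": 0,"ry": -0.1,"rz": 0},{"gripper": 1,"tx": 32,"ty": 0,"tz": 8,"rx": 0,"ry": -0.2,"rz": 0},{"gripper": 1,"tx": 39,"ty": 0,"tz": 13,"rx": 0,"ry": -0.3,"rz": 0},{"gripper": 1,"tx": 42,"ty": 0,"tz": 20,"rx": 0,"ry": -0.4,"rz": 0},{"gripper": 1,"tx": 43,"ty": 0,"tz": 27,"rx": 0,"ry": -0.5,"rz": 0},{"gripper": 1,"tx": 38,"ty": 0,"tz": 37,"rx": 0,"ry": -0.6,"rz": 0},{"gripper": 1,"tx": 32,"ty": 0,"tz": 48,"rx": 0,"ry": -0.7,"rz": 0},{"gripper": 1,"tx": 32,"ty": 0,"tz": 48,"rx": 0,"ry": -0.7,"rz": 0},{"gripper": 1,"tx": 32,"ty": 0,"tz": 48,"rx": 0,"ry": -0.7,"rz": 0}]'

```text
t: 12.22
tcp_pos: [594.7, 287.2, 163.3]
eef_rot: [-0.0, 0.765, 0.643, 0.001]
ft_force: [-0.6, -0.2, -1.5]
grip_width: 14.1
grasp_force: 107.6
```

```bash
python3 - <<'E'
from mv import *
off([shovel_tool([0,0,0],[SH[0],SH[1],h],SH[2],0) for h in(150,20,1.5)])
E
```

```text
now [594.7 287.2 163.3] yang -0.173 tilt 0.08 w 14.1 f 107.6 t 12.22 q [-0.69  0.63  0.28  1.57 -0.2   0.97 -0.51] F [-0.6 -0.2 -1.5]
[  -3.  -212.5    2.3] [ 1.000e-03 -1.000e-03 -1.502e+00]
[  -3.2 -212.5  132.3] [ 1.000e-03 -1.000e-03 -1.502e+00]
[  -3.2 -212.5  150.8] [ 1.000e-03 -1.000e-03 -1.502e+00]
```

Request:
send_rows --plan '[{"gripper": 1,"tx": 0,"ty": -9,"tz": 0,"rx": 0,"ry": 0,"rz": -0.07},{"gripper": 1,"tx": -1,"ty": -28,"tz": 0,"rx": 0,"ry": 0,"rz": -0.2},{"gripper": 1,"tx": -1,"ty": -51,"tz": 0,"rx": 0,"ry": 0,"rz": -0.36},{"gripper": 1,"tx": -1,"ty": -76,"tz": 0,"rx": 0,"ry": 0,"rz": -0.54},{"gripper": 1,"tx": -2,"ty": -102,"tz": 0,"rx": 0,"ry": 0,"rz": -0.72},{"gripper": 1,"tx": -2,"ty": -127,"tz": 0,"rx": 0,"ry": 0,"rz": -0.9},{"gripper": 1,"tx": -2,"ty": -152,"tz": 0,"rx": 0,"ry": 0,"rz": -1.08},{"gripper": 1,"tx": -3,"ty": -176,"tz": 0,"rx": 0,"ry": 0,"rz": -1.25},{"gripper": 1,"tx": -3,"ty": -196,"tz": 10,"rx": 0,"ry": 0,"rz": -1.39},{"gripper": 1,"tx": -3,"ty": -212,"tz": 30,"rx": 0,"ry": 0,"rz": -1.5},{"gripper": 1,"tx": -3,"ty": -212,"tz": 60,"rx": 0,"ry": 0,"rz": -1.5},{"gripper": 1,"tx": -3,"ty": -212,"tz": 95,"rx": 0,"ry": 0,"rz": -1.5}]'

```text
t: 13.72
tcp_pos: [386.5, 320.2, 68.8]
eef_rot: [0.001, 0.123, 0.992, 0.001]
ft_force: [1.4, 0.2, -2.6]
grip_width: 14.1
grasp_force: 107.7
```

```bash
python3 - <<'E'
from mv import *
off([shovel_tool([0,0,0],[SH[0],SH[1],h],SH[2],0) for h in(20,2.5)])
E
```

```text
now [386.5 320.2  68.8] yang 1.325 tilt 0.21 w 14.1 f 107.7 t 13.72 q [-0.7   0.54 -0.12  2.07  0.12  0.53  0.41] F [ 1.4  0.2 -2.6]
[ 1.9  0.  37.8] [ 0.003  0.002 -0.004]
[ 1.9 -0.  55.3] [ 0.003  0.002 -0.004]
```

Request:
send_rows --plan '[{"gripper": 1,"tx": 0,"ty": 0,"tz": 20,"rx": 0,"ry": 0,"rz": 0},{"gripper": 1,"tx": 0,"ty": 0,"tz": 35,"rx": 0,"ry": 0,"rz": 0},{"gripper": 1,"tx": 0,"ty": 0,"tz": 45,"rx": 0,"ry": 0,"rz": 0},{"gripper": 1,"tx": 0,"ty": 0,"tz": 50,"rx": 0,"ry": 0,"rz": 0},{"gripper": 1,"tx": 0,"ty": 0,"tz": 53,"rx": 0,"ry": 0,"rz": 0},{"gripper": 1,"tx": 0,"ty": 0,"tz": 55,"rx": 0,"ry": 0,"rz": 0},{"gripper": 1,"tx": 0,"ty": 0,"tz": 55,"rx": 0,"ry": 0,"rz": 0},{"gripper": 1,"tx": 0,"ty": 0,"tz": 55,"rx": 0,"ry": 0,"rz": 0}]'

```text
t: 14.72
tcp_pos: [385.3, 321.6, 13.7]
eef_rot: [0.0, 0.121, 0.993, 0.0]
ft_force: [-1.9, 0.2, 4.9]
grip_width: 14.1
grasp_force: 108.8
```

Request:
send_rows --plan '[{"gripper": -1,"tx": 0,"ty": 0,"tz": 0,"rx": 0,"ry": 0,"rz": 0},{"gripper": -1,"tx": 0,"ty": 0,"tz": 0,"rx": 0,"ry": 0,"rz": 0},{"gripper": -1,"tx": 0,"ty": 0,"tz": 0,"rx": 0,"ry": 0,"rz": 0},{"gripper": -1,"tx": 0,"ty": 0,"tz": 0,"rx": 0,"ry": 0,"rz": 0},{"gripper": -1,"tx": 0,"ty": 0,"tz": 0,"rx": 0,"ry": 0,"rz": 0},{"gripper": -1,"tx": 0,"ty": 0,"tz": -40,"rx": 0,"ry": 0,"rz": 0},{"gripper": -1,"tx": 0,"ty": 0,"tz": -100,"rx": 0,"ry": 0,"rz": 0},{"gripper": -1,"tx": 0,"ty": 0,"tz": -160,"rx": 0,"ry": 0,"rz": 0},{"gripper": -1,"tx": 0,"ty": 0,"tz": -220,"rx": 0,"ry": 0,"rz": 0},{"gripper": -1,"tx": 0,"ty": 0,"tz": -220,"rx": 0,"ry": 0,"rz": 0}]'

```text
t: 15.98
tcp_pos: [386.8, 322.9, 237.7]
eef_rot: [0.003, 0.121, 0.993, 0.003]
ft_force: [-0.4, 0.1, -1.1]
grip_width: 85.4
grasp_force: 0.0
```

```bash
python3 cab.py; python3 - <<'E'
from mv import *
a=-0.17-np.pi/4   # y angle option
for a in(-0.17-np.pi/4,-0.17+np.pi/4):
    off([([426.5,-285,230],down(a))])
E
```

```text
top [([285.0, 254.0], 0.63, [539.0, 50.0, 13.0]), ([276.0, 251.0], 0.5, [546.0, 71.0, 13.0]), ([292.0, 236.0], 0.45, [577.0, 34.0, 13.0])]
scene [([342.0, 299.0], 0.64, [586.0, 61.0, 13.0]), ([362.0, 292.0], 0.58, [541.0, 66.0, 13.0]), ([339.0, 284.0], 0.45, [565.0, 22.0, 13.0]), ([360.0, 280.0], 0.39, [524.0, 39.0, 13.0])]
now [384.6 320.7 232. ] yang 1.328 tilt 0.13 w 85.3 f 0.0 t 16.18 q [-0.67  0.32 -0.16  1.88  0.06  0.95  0.47] F [-0.1 -1.3 -0.4]
[-186.3 -577.9    2.9] [-2.000e-03  2.000e-03  2.283e+00]
now [384.6 320.7 232. ] yang 1.328 tilt 0.13 w 85.3 f 0.0 t 16.18 q [-0.67  0.32 -0.16  1.88  0.06  0.95  0.47] F [-0.1 -1.3 -0.4]
[-186.3 -577.9    2.9] [-0.002 -0.     0.713]
```

The shovel is back on the cloth and empty, with all four cabochons seen in the bay. Next, the first bottle.

Request:
send_rows --plan '[{"gripper": -1,"tx": -189,"ty": -284,"tz": 3,"rx": 0,"ry": 0,"rz": 0.36},{"gripper": -1,"tx": -189,"ty": -284,"tz": 3,"rx": 0,"ry": 0,"rz": 0.36},{"gripper": -1,"tx": -189,"ty": -284,"tz": 3,"rx": 0,"ry": 0,"rz": 0.36},{"gripper": -1,"tx": -189,"ty": -284,"tz": 3,"rx": 0,"ry": 0,"rz": 0.36},{"gripper": -1,"tx": -189,"ty": -284,"tz": 3,"rx": 0,"ry": 0,"rz": 0.36},{"gripper": -1,"tx": -189,"ty": -284,"tz": 3,"rx": 0,"ry": 0,"rz": 0.36},{"gripper": -1,"tx": -186,"ty": -578,"tz": 3,"rx": 0,"ry": 0,"rz": 0.71},{"gripper": -1,"tx": -186,"ty": -578,"tz": 3,"rx": 0,"ry": 0,"rz": 0.71},{"gripper": -1,"tx": -186,"ty": -578,"tz": 3,"rx": 0,"ry": 0,"rz": 0.71},{"gripper": -1,"tx": -186,"ty": -578,"tz": 3,"rx": 0,"ry": 0,"rz": 0.71},{"gripper": -1,"tx": -186,"ty": -578,"tz": 3,"rx": 0,"ry": 0,"rz": 0.71},{"gripper": -1,"tx": -186,"ty": -578,"tz": 3,"rx": 0,"ry": 0,"rz": 0.71}]' --newtons 50

```text
t: 17.68
tcp_pos: [424.4, -287.8, 228.6]
eef_rot: [-0.001, 0.461, 0.887, -0.001]
ft_force: [-0.2, 0.8, -1.1]
grip_width: 85.0
grasp_force: 0.0
```

```bash
python3 - <<'E'
from mv import *
off([([426.5,-285,z],down(-0.17+np.pi/4)) for z in(160,66)])
E
```

```text
now [ 424.4 -287.8  228.6] yang 0.612 tilt 0.19 w 85.0 f 0.0 t 17.68 q [ 0.34  0.35  0.23  1.87 -0.09  0.94  1.22] F [-0.2  0.8 -1.1]
[ 1.   3.5 68.6] [-0.003 -0.001 -0.004]
[  0.8   3.8 162.6] [-0.003 -0.001 -0.004]
```

Request:
send_rows --plan '[{"gripper": -1,"tx": 0,"ty": 0,"tz": 30,"rx": 0,"ry": 0,"rz": 0},{"gripper": -1,"tx": 0,"ty": 0,"tz": 70,"rx": 0,"ry": 0,"rz": 0},{"gripper": -1,"tx": 0,"ty": 0,"tz": 110,"rx": 0,"ry": 0,"rz": 0},{"gripper": -1,"tx": 0,"ty": 0,"tz": 145,"rx": 0,"ry": 0,"rz": 0},{"gripper": -1,"tx": 0,"ty": 0,"tz": 163,"rx": 0,"ry": 0,"rz": 0},{"gripper": -1,"tx": 0,"ty": 0,"tz": 163,"rx": 0,"ry": 0,"rz": 0},{"gripper": 1,"tx": 0,"ty": 0,"tz": 163,"rx": 0,"ry": 0,"rz": 0},{"gripper": 1,"tx": 0,"ty": 0,"tz": 163,"rx": 0,"ry": 0,"rz": 0},{"gripper": 1,"tx": 0,"ty": 0,"tz": 163,"rx": 0,"ry": 0,"rz": 0},{"gripper": 1,"tx": 0,"ty": 0,"tz": 163,"rx": 0,"ry": 0,"rz": 0},{"gripper": 1,"tx": 0,"ty": 0,"tz": 163,"rx": 0,"ry": 0,"rz": 0}]' --newtons 50

```text
t: 19.05
tcp_pos: [427.1, -284.7, 68.1]
eef_rot: [0.001, 0.459, 0.889, 0.0]
ft_force: [-1.2, 0.3, 5.8]
grip_width: 44.5
grasp_force: 50.8
```

```bash
python3 - <<'E'
from mv import *
import cv2
c=crate(-37,-92); print(c,crate(37,-18))
off([([*c,z],down(-0.17+np.pi/4)) for z in(180,90,72)])
E
```

```text
[492.88419949 -82.56197803] [578.39733711 -22.23368207]
now [ 427.1 -284.7   68.1] yang 0.618 tilt 0.09 w 44.5 f 50.8 t 19.05 q [ 0.39  0.56  0.16  2.05 -0.17  0.54  1.28] F [-1.2  0.3  5.8]
[ 126.5  170.7 -111.9] [0.001 0.001 0.002]
[126.6 170.7 -21.9] [0.001 0.001 0.002]
[126.6 170.7  -3.9] [0.001 0.001 0.002]
```

Request:
send_rows --plan '[{"gripper": 1,"tx": 0,"ty": 0,"tz": -15,"rx": 0,"ry": 0,"rz": 0},{"gripper": 1,"tx": 0,"ty": 0,"tz": -50,"rx": 0,"ry": 0,"rz": 0},{"gripper": 1,"tx": 0,"ty": 0,"tz": -90,"rx": 0,"ry": 0,"rz": 0},{"gripper": 1,"tx": 10,"ty": 14,"tz": -112,"rx": 0,"ry": 0,"rz": 0},{"gripper": 1,"tx": 33,"ty": 45,"tz": -112,"rx": 0,"ry": 0,"rz": 0},{"gripper": 1,"tx": 60,"ty": 81,"tz": -112,"rx": 0,"ry": 0,"rz": 0},{"gripper": 1,"tx": 87,"ty": 117,"tz": -112,"rx": 0,"ry": 0,"rz": 0},{"gripper": 1,"tx": 110,"ty": 148,"tz": -112,"rx": 0,"ry": 0,"rz": 0},{"gripper": 1,"tx": 122,"ty": 165,"tz": -112,"rx": 0,"ry": 0,"rz": 0},{"gripper": 1,"tx": 127,"ty": 171,"tz": -112,"rx": 0,"ry": 0,"rz": 0},{"gripper": 1,"tx": 127,"ty": 171,"tz": -112,"rx": 0,"ry": 0,"rz": 0}]'

```text
t: 20.42
tcp_pos: [492.3, -82.1, 179.5]
eef_rot: [0.0, 0.458, 0.889, -0.0]
ft_force: [0.4, 0.0, -3.0]
grip_width: 44.1
grasp_force: 52.0
```

```bash
python3 - <<'E'
from mv import *
c=crate(-37,-92)
off([([*c,z],down(-0.17+np.pi/4)) for z in(90,74.5)])
E
```

```text
now [492.3 -82.1 179.5] yang 0.618 tilt 0.02 w 44.1 f 52.0 t 20.43 q [-0.07  0.38  0.19  1.97 -0.1   0.8   0.8 ] F [ 0.4  0.  -3. ]
[-0.7  0.2 89.5] [-0.     0.     0.003]
[ -0.7   0.2 105. ] [-0.     0.     0.003]
```

Request:
send_rows --plan '[{"gripper": 1,"tx": 0,"ty": 0,"tz": 15,"rx": 0,"ry": 0,"rz": 0},{"gripper": 1,"tx": 0,"ty": 0,"tz": 38,"rx": 0,"ry": 0,"rz": 0},{"gripper": 1,"tx": 0,"ty": 0,"tz": 60,"rx": 0,"ry": 0,"rz": 0},{"gripper": 1,"tx": 0,"ty": 0,"tz": 78,"rx": 0,"ry": 0,"rz": 0},{"gripper": 1,"tx": 0,"ty": 0,"tz": 88,"rx": 0,"ry": 0,"rz": 0},{"gripper": 1,"tx": 0,"ty": 0,"tz": 95,"rx": 0,"ry": 0,"rz": 0},{"gripper": 1,"tx": 0,"ty": 0,"tz": 100,"rx": 0,"ry": 0,"rz": 0},{"gripper": 1,"tx": 0,"ty": 0,"tz": 103,"rx": 0,"ry": 0,"rz": 0},{"gripper": 1,"tx": 0,"ty": 0,"tz": 105,"rx": 0,"ry": 0,"rz": 0},{"gripper": 1,"tx": 0,"ty": 0,"tz": 105,"rx": 0,"ry": 0,"rz": 0}]'

```text
t: 21.68
tcp_pos: [492.7, -81.9, 74.3]
eef_rot: [0.0, 0.459, 0.889, 0.0]
ft_force: [0.5, -0.1, -2.7]
grip_width: 44.6
grasp_force: 52.0
```

```bash
python3 - <<'E'
from mv import *
off([])
E
```

```text
now [492.7 -81.9  74.3] yang 0.618 tilt 0.02 w 44.6 f 52.0 t 21.68 q [-0.03  0.54  0.15  2.08 -0.15  0.53  0.84] F [ 0.5 -0.1 -2.7]
```

Request:
send_rows --plan '[{"gripper": 1,"tx": 0,"ty": 0,"tz": 1,"rx": 0,"ry": 0,"rz": 0},{"gripper": 1,"tx": 0,"ty": 0,"tz": 2,"rx": 0,"ry": 0,"rz": 0},{"gripper": 1,"tx": 0,"ty": 0,"tz": 2,"rx": 0,"ry": 0,"rz": 0}]'

```text
t: 22.05
tcp_pos: [492.8, -82.1, 74.0]
eef_rot: [0.001, 0.459, 0.889, 0.0]
ft_force: [-6.7, -0.2, 24.6]
grip_width: 44.7
grasp_force: 55.1
```

Contact with the floor. Release, rise, and go on to the second bottle.

Request:
send_rows --plan '[{"gripper": 0.9,"tx": 0,"ty": 0,"tz": -1,"rx": 0,"ry": 0,"rz": 0},{"gripper": -0.5,"tx": 0,"ty": 0,"tz": -1,"rx": 0,"ry": 0,"rz": 0},{"gripper": -0.5,"tx": 0,"ty": 0,"tz": -1,"rx": 0,"ry": 0,"rz": 0},{"gripper": -0.5,"tx": 0,"ty": 0,"tz": -1,"rx": 0,"ry": 0,"rz": 0},{"gripper": -0.5,"tx": 0,"ty": 0,"tz": -1,"rx": 0,"ry": 0,"rz": 0},{"gripper": -0.5,"tx": 0,"ty": 0,"tz": -20,"rx": 0,"ry": 0,"rz": 0},{"gripper": -0.5,"tx": 0,"ty": 0,"tz": -50,"rx": 0,"ry": 0,"rz": 0},{"gripper": -0.5,"tx": 0,"ty": 0,"tz": -100,"rx": 0,"ry": 0,"rz": 0},{"gripper": -1,"tx": 0,"ty": 0,"tz": -150,"rx": 0,"ry": 0,"rz": 0},{"gripper": -1,"tx": 0,"ty": 0,"tz": -150,"rx": 0,"ry": 0,"rz": 0}]'

```text
t: 23.3
tcp_pos: [494.5, -82.2, 225.6]
eef_rot: [0.003, 0.459, 0.889, 0.001]
ft_force: [0.5, -0.3, -0.3]
grip_width: 85.4
grasp_force: 0.0
```

```bash
python3 - <<'E'
from mv import *
off([([480.7,-416,z],down(-0.17+np.pi/4)) for z in(224,66)])
from fit import *
n="scene"; cv2.imwrite("pics/p1.png",robot.snapshot(n)[100:400,200:520,::-1])
print([(np.round(d['pixel']),d['p']) for d in robot.outline_of(n,"bottle_a")])
robot.snapshot("top"); print([(np.round(d['pixel']),d['p']) for d in robot.outline_of("top","bottle_a")])
E
```

```text
now [494.5 -82.2 225.6] yang 0.618 tilt 0.38 w 85.4 f 0.0 t 23.3 q [-0.08  0.33  0.21  1.91 -0.09  0.91  0.79] F [ 0.5 -0.3 -0.3]
[-264.1 -204.6    1.6] [0.005 0.004 0.002]
[-263.5 -205.4  159.6] [0.005 0.004 0.002]
[(array([337., 219.]), 0.82), (array([265., 158.]), 0.61)]
[(array([504., 271.]), 0.58)]
```

View pics/p1.png

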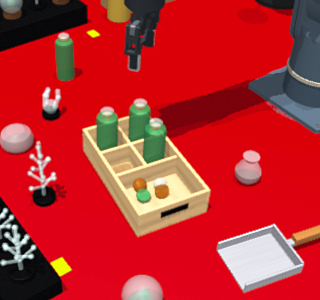

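The first bottle stands in its cell. The cabochons are in the bay, the shovel is empty, and the packed bottles are untouched. On to the second bottle.

Request:
send_rows --plan '[{"gripper": -1,"tx": -265,"ty": -203,"tz": 0,"rx": 0,"ry": 0,"rz": 0},{"gripper": -1,"tx": -265,"ty": -203,"tz": 0,"rx": 0,"ry": 0,"rz": 0},{"gripper": -1,"tx": -265,"ty": -203,"tz": 0,"rx": 0,"ry": 0,"rz": 0},{"gripper": -1,"tx": -265,"ty": -203,"tz": 0,"rx": 0,"ry": 0,"rz": 0},{"gripper": -1,"tx": -265,"ty": -203,"tz": 0,"rx": 0,"ry": 0,"rz": 0},{"gripper": -1,"tx": -265,"ty": -203,"tz": 0,"rx": 0,"ry": 0,"rz": 0},{"gripper": -1,"tx": -265,"ty": -203,"tz": 0,"rx": 0,"ry": 0,"rz": 0},{"gripper": -1,"tx": -265,"ty": -203,"tz": 0,"rx": 0,"ry": 0,"rz": 0},{"gripper": -1,"tx": -265,"ty": -203,"tz": 0,"rx": 0,"ry": 0,"rz": 0}]'

```text
t: 24.62
tcp_pos: [481.4, -413.5, 222.0]
eef_rot: [-0.0, 0.457, 0.889, 0.0]
ft_force: [-0.5, -0.6, 0.5]
grip_width: 85.2
grasp_force: 0.0
```

```bash
python3 - <<'E'
from mv import *
off([([480.7,-416,z],down(-0.17+np.pi/4)) for z in(67,)])
E
```

```text
now [ 481.4 -413.5  222. ] yang 0.62 tilt 0.06 w 85.2 f 0.0 t 24.62 q [ 0.48  0.53  0.25  1.57 -0.15  1.06  1.39] F [-0.5 -0.6  0.5]
[ -1.8  -2.1 155. ] [ 0.001 -0.001  0.005]
```

Request:
send_rows --plan '[{"gripper": -1,"tx": -1,"ty": -1,"tz": 30,"rx": 0,"ry": 0,"rz": 0},{"gripper": -1,"tx": -1,"ty": -1,"tz": 70,"rx": 0,"ry": 0,"rz": 0},{"gripper": -1,"tx": -1,"ty": -1,"tz": 110,"rx": 0,"ry": 0,"rz": 0},{"gripper": -1,"tx": -1,"ty": -1,"tz": 140,"rx": 0,"ry": 0,"rz": 0},{"gripper": -1,"tx": -1,"ty": -1,"tz": 155,"rx": 0,"ry": 0,"rz": 0},{"gripper": -1,"tx": -1,"ty": -1,"tz": 155,"rx": 0,"ry": 0,"rz": 0},{"gripper": 1,"tx": -1,"ty": -1,"tz": 155,"rx": 0,"ry": 0,"rz": 0},{"gripper": 1,"tx": -1,"ty": -1,"tz": 155,"rx": 0,"ry": 0,"rz": 0},{"gripper": 1,"tx": -1,"ty": -1,"tz": 155,"rx": 0,"ry": 0,"rz": 0},{"gripper": 1,"tx": -1,"ty": -1,"tz": 155,"rx": 0,"ry": 0,"rz": 0},{"gripper": 1,"tx": -1,"ty": -1,"tz": 155,"rx": 0,"ry": 0,"rz": 0}]' --newtons 50

```text
t: 26.0
tcp_pos: [481.1, -417.3, 68.5]
eef_rot: [0.001, 0.459, 0.889, -0.0]
ft_force: [-0.5, 0.6, 6.1]
grip_width: 44.6
grasp_force: 50.9
```

```bash
python3 - <<'E'
from mv import *
c=crate(37,-18)
off([([*c,z],down(-0.17+np.pi/4)) for z in(240,)])
E
```

```text
now [ 481.1 -417.3   68.5] yang 0.618 tilt 0.12 w 44.6 f 50.9 t 26.0 q [ 0.52  0.7   0.2   1.73 -0.2   0.73  1.44] F [-0.5  0.6  6.1]
[ 265.2  308.4 -171.8] [0.001 0.002 0.003]
```

Request:
send_rows --plan '[{"gripper": 1,"tx": 0,"ty": 0,"tz": -15,"rx": 0,"ry": 0,"rz": 0},{"gripper": 1,"tx": 0,"ty": 0,"tz": -50,"rx": 0,"ry": 0,"rz": 0},{"gripper": 1,"tx": 0,"ty": 0,"tz": -100,"rx": 0,"ry": 0,"rz": 0},{"gripper": 1,"tx": 10,"ty": 12,"tz": -145,"rx": 0,"ry": 0,"rz": 0},{"gripper": 1,"tx": 35,"ty": 41,"tz": -172,"rx": 0,"ry": 0,"rz": 0},{"gripper": 1,"tx": 70,"ty": 81,"tz": -172,"rx": 0,"ry": 0,"rz": 0},{"gripper": 1,"tx": 108,"ty": 126,"tz": -172,"rx": 0,"ry": 0,"rz": 0},{"gripper": 1,"tx": 147,"ty": 171,"tz": -172,"rx": 0,"ry": 0,"rz": 0},{"gripper": 1,"tx": 186,"ty": 216,"tz": -172,"rx": 0,"ry": 0,"rz": 0},{"gripper": 1,"tx": 222,"ty": 258,"tz": -172,"rx": 0,"ry": 0,"rz": 0},{"gripper": 1,"tx": 248,"ty": 288,"tz": -172,"rx": 0,"ry": 0,"rz": 0},{"gripper": 1,"tx": 261,"ty": 304,"tz": -172,"rx": 0,"ry": 0,"rz": 0}]'

```text
t: 27.5
tcp_pos: [577.2, -25.4, 239.9]
eef_rot: [0.0, 0.457, 0.889, 0.0]
ft_force: [0.6, 0.1, -2.1]
grip_width: 44.4
grasp_force: 51.6
```

Request:
send_rows --plan '[{"gripper": 1,"tx": 4,"ty": 4,"tz": 0,"rx": 0,"ry": 0,"rz": 0},{"gripper": 1,"tx": 4,"ty": 4,"tz": 0,"rx": 0,"ry": 0,"rz": 0},{"gripper": 1,"tx": 4,"ty": 4,"tz": 0,"rx": 0,"ry": 0,"rz": 0}]'

```text
t: 27.88
tcp_pos: [577.6, -24.4, 239.3]
eef_rot: [0.0, 0.46, 0.888, -0.0]
ft_force: [0.5, -0.7, -2.6]
grip_width: 44.9
grasp_force: 51.6
```

```bash
python3 - <<'E'
from mv import *
c=crate(37,-18)
off([([*c,z],down(-0.17+np.pi/4)) for z in(74,)])
E
```

```text
now [577.6 -24.4 239.3] yang 0.615 tilt 0.05 w 44.9 f 51.6 t 27.88 q [-0.19  0.43  0.22  1.7  -0.11  1.03  0.69] F [ 0.5 -0.7 -2.6]
[  1.4   2.  165.3] [-0.001  0.001  0.   ]
```

Request:
send_rows --plan '[{"gripper": 1,"tx": 1,"ty": 2,"tz": 15,"rx": 0,"ry": 0,"rz": 0},{"gripper": 1,"tx": 1,"ty": 2,"tz": 40,"rx": 0,"ry": 0,"rz": 0},{"gripper": 1,"tx": 1,"ty": 2,"tz": 67,"rx": 0,"ry": 0,"rz": 0},{"gripper": 1,"tx": 1,"ty": 2,"tz": 94,"rx": 0,"ry": 0,"rz": 0},{"gripper": 1,"tx": 1,"ty": 2,"tz": 118,"rx": 0,"ry": 0,"rz": 0},{"gripper": 1,"tx": 1,"ty": 2,"tz": 136,"rx": 0,"ry": 0,"rz": 0},{"gripper": 1,"tx": 1,"ty": 2,"tz": 148,"rx": 0,"ry": 0,"rz": 0},{"gripper": 1,"tx": 1,"ty": 2,"tz": 155,"rx": 0,"ry": 0,"rz": 0},{"gripper": 1,"tx": 1,"ty": 2,"tz": 160,"rx": 0,"ry": 0,"rz": 0},{"gripper": 1,"tx": 1,"ty": 2,"tz": 163,"rx": 0,"ry": 0,"rz": 0},{"gripper": 1,"tx": 1,"ty": 2,"tz": 165,"rx": 0,"ry": 0,"rz": 0},{"gripper": 1,"tx": 1,"ty": 2,"tz": 165,"rx": 0,"ry": 0,"rz": 0}]'

```text
t: 29.38
tcp_pos: [579.2, -20.4, 74.5]
eef_rot: [0.0, 0.459, 0.889, 0.0]
ft_force: [-1.2, -0.2, 0.1]
grip_width: 44.6
grasp_force: 51.7
```

Request:
send_rows --plan '[{"gripper": 1,"tx": 0,"ty": 0,"tz": 0.5,"rx": 0,"ry": 0,"rz": 0},{"gripper": -0.5,"tx": 0,"ty": 0,"tz": 0,"rx": 0,"ry": 0,"rz": 0},{"gripper": -0.5,"tx": 0,"ty": 0,"tz": 0,"rx": 0,"ry": 0,"rz": 0},{"gripper": -0.5,"tx": 0,"ty": 0,"tz": 0,"rx": 0,"ry": 0,"rz": 0},{"gripper": -0.5,"tx": 0,"ty": 0,"tz": 0,"rx": 0,"ry": 0,"rz": 0},{"gripper": -0.5,"tx": 0,"ty": 0,"tz": -20,"rx": 0,"ry": 0,"rz": 0},{"gripper": -0.5,"tx": 0,"ty": 0,"tz": -50,"rx": 0,"ry": 0,"rz": 0},{"gripper": -0.5,"tx": 0,"ty": 0,"tz": -100,"rx": 0,"ry": 0,"rz": 0},{"gripper": -0.5,"tx": 0,"ty": 0,"tz": -150,"rx": 0,"ry": 0,"rz": 0},{"gripper": -0.5,"tx": 0,"ty": 0,"tz": -190,"rx": 0,"ry": 0,"rz": 0},{"gripper": -0.5,"tx": 0,"ty": 0,"tz": -190,"rx": 0,"ry": 0,"rz": 0}]'

```text
t: 30.75
tcp_pos: [580.5, -20.7, 267.4]
eef_rot: [0.003, 0.459, 0.889, 0.001]
ft_force: [-0.2, 0.6, -0.6]
grip_width: 63.7
grasp_force: 0.0
```

Request:
send_rows --plan '[{"gripper": -0.5,"tx": -160,"ty": -200,"tz": 0,"rx": 0,"ry": 0,"rz": 0},{"gripper": -0.5,"tx": -160,"ty": -200,"tz": 0,"rx": 0,"ry": 0,"rz": 0},{"gripper": -0.5,"tx": -160,"ty": -200,"tz": 0,"rx": 0,"ry": 0,"rz": 0},{"gripper": -0.5,"tx": -160,"ty": -200,"tz": 0,"rx": 0,"ry": 0,"rz": 0},{"gripper": -0.5,"tx": -160,"ty": -200,"tz": 0,"rx": 0,"ry": 0,"rz": 0},{"gripper": -0.5,"tx": -160,"ty": -200,"tz": 0,"rx": 0,"ry": 0,"rz": 0},{"gripper": -0.5,"tx": -160,"ty": -200,"tz": 0,"rx": 0,"ry": 0,"rz": 0}]'

```text
t: 31.62
tcp_pos: [509.2, -264.9, 263.5]
eef_rot: [-0.001, 0.458, 0.889, 0.0]
ft_force: [0.9, -0.1, 0.1]
grip_width: 63.8
grasp_force: 0.0
```

```bash
python3 - <<'E'
from mv import *
from fit import *
off([])
a=robot.snapshot("scene")[:,:,::-1]; b=robot.snapshot("top")[:,:,::-1].copy()
for x in(-37,37):
    for y in(-92,-18):
        p=crate(x,y); cv2.polylines(b,[proj("top",[[p[0]+14*np.cos(t),p[1]+14*np.sin(t),131] for t in np.linspace(0,6.28,30)]).round().astype(np.int32)],True,(255,0,255))
cv2.imwrite("pics/end.png",np.hstack([cv2.resize(a[180:420,260:560],(400,320)),cv2.resize(b[190:310,235:385],(400,320))]))
E
```

```text
now [ 509.2 -264.9  263.5] yang 0.62 tilt 0.07 w 63.8 f 0.0 t 31.62 q [ 0.21  0.41  0.28  1.67 -0.12  1.08  1.15] F [ 0.9 -0.1  0.1]
```

View pics/end.png

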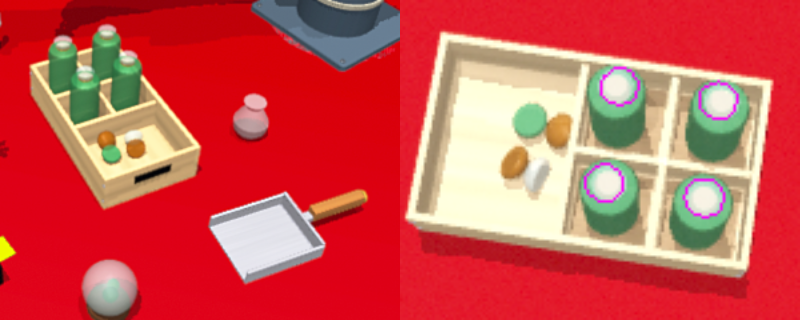

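All four bottles are centred in their cells: the stoppers sit in the predicted circles. The four cabochons are in the bay and the shovel lies flat, so I'm handing in.

```bash
python3 -c "
from station import robot
print(robot.hand_in())"
```

```text
the job is handed in; nothing more can be done
None
```

The crate is packed and the job handed in at about 32 s: both bottles stand in the empty cells, all four cabochons are in the bay, and the empty shovel lies flat on the cloth; the final pictures show this, but no verdict came back.

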